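# Find the loose guard bolt on the heat press and hold its cap open

### The job

Bring the press down to service pressure by sliding the black slider to the green mark and leave it there. Then tap all three guard bolts firmly from above with the gripper, in turn from the robot's left to its right: the loose one sinks and stays down. Lift the loose bolt's cap by its red knob about half open (45 degrees or so) and finish while still holding it up for the fitter, leaving the other caps shut and the tape dispenser, jar and wrench where they are.

Things in the scene. Friction and masses are not known exactly. Their poses are not given: they have to be found in the camera images.
- pod: Grey control pod fixed to the bench, 160 x 210 mm, 40 mm high; origin at the centre of its underside, z up. It carries the pressure slider on its robot side, a keypad, gauge and red mushroom stop button (68 mm above the bench, 75 mm from the slider's track in the pod's +x) on the other.
- fader (a joint): Position of the black pressure slider along its track, m: 0 at the track's -y end of the pod, 0.12 at the +y end (moves along the pod's +y). Friction about 2 N; stays where left. The green mark is at 0.085.
- fader_top (a point): Centre of the top of the slider's black grip: 28 mm (across the track) x 20 mm (along the track), 40 mm tall, top about 94 mm above the bench; the track housing lies 40 mm below this point.
- green_mark (a point): Where the centre of the grip's top should be when the slider is at the green mark (two green patches, 16 mm long, either side of the track). Axes as the pod's.
- guard_rail: Yellow guard rail on a grey foot, fixed to the bench, 150 x 320 mm at its foot, upper face 44 mm above the bench; a low black platen (22 mm high) lies beyond it. Origin at the centre of its underside, +x away from the robot, +y to the robot's left, z up. Carries three bolts in a row along y, 95 mm apart, each with a hinged cap.
- bolt_left (a joint): How far the left bolt (seen from the robot; left is +y) has sunk, m: 0 standing proud, as all three do at first. A tight bolt does not give (under 1.5 mm); the loose one sinks 7 mm under a downward press of about 3 to 4 N and stays down.
- bolt_middle (a joint): How far the middle bolt (seen from the robot; left is +y) has sunk, m: 0 standing proud, as all three do at first. A tight bolt does not give (under 1.5 mm); the loose one sinks 7 mm under a downward press of about 3 to 4 N and stays down.
- bolt_right (a joint): How far the right bolt (seen from the robot; left is +y) has sunk, m: 0 standing proud, as all three do at first. A tight bolt does not give (under 1.5 mm); the loose one sinks 7 mm under a downward press of about 3 to 4 N and stays down.
- bolt_left_top (a point): Centre of the top of the left bolt's steel hexagon head, 24 mm across flats, 68 mm above the bench; stands 15 mm above the cap around it, 8 mm once sunk.
- bolt_middle_top (a point): Centre of the top of the middle bolt's steel hexagon head, 24 mm across flats, 68 mm above the bench; stands 15 mm above the cap around it, 8 mm once sunk.
- bolt_right_top (a point): Centre of the top of the right bolt's steel hexagon head, 24 mm across flats, 68 mm above the bench; stands 15 mm above the cap around it, 8 mm once sunk.
- cap_left (a joint): Opening of the left bolt's blue cap, rad: 0 shut (flat), up to 1.5; the edge far from the robot rises. Hinged on the robot's side, weighs about 130 g; it falls shut if let go.
- cap_middle (a joint): Opening of the middle bolt's blue cap, rad: 0 shut (flat), up to 1.5; the edge far from the robot rises. Hinged on the robot's side, weighs about 130 g; it falls shut if let go.
- cap_right (a joint): Opening of the right bolt's blue cap, rad: 0 shut (flat), up to 1.5; the edge far from the robot rises. Hinged on the robot's side, weighs about 130 g; it falls shut if let go.
- cap_left_knob (a point): Centre of the left cap's red ball knob, 20 mm across, on an upright 8 mm stem at the cap's far edge; 77 mm above the bench and 33 mm above the rail's upper face when shut. Pinched across (along y), the ball can turn between the fingers as the cap swings, so the gripper need not tilt. It lies 41 mm beyond its bolt in the rail's +x. The cap is a 52 mm wide, 7 mm thick frame around its bolt, so it opens past the bolt freely. Axes as the cap's: when it is shut, as the rail's.
- cap_middle_knob (a point): Centre of the middle cap's red ball knob, 20 mm across, on an upright 8 mm stem at the cap's far edge; 77 mm above the bench and 33 mm above the rail's upper face when shut. Pinched across (along y), the ball can turn between the fingers as the cap swings, so the gripper need not tilt. It lies 41 mm beyond its bolt in the rail's +x. The cap is a 52 mm wide, 7 mm thick frame around its bolt, so it opens past the bolt freely. Axes as the cap's: when it is shut, as the rail's.
- cap_right_knob (a point): Centre of the right cap's red ball knob, 20 mm across, on an upright 8 mm stem at the cap's far edge; 77 mm above the bench and 33 mm above the rail's upper face when shut. Pinched across (along y), the ball can turn between the fingers as the cap swings, so the gripper need not tilt. It lies 41 mm beyond its bolt in the rail's +x. The cap is a 52 mm wide, 7 mm thick frame around its bolt, so it opens past the bolt freely. Axes as the cap's: when it is shut, as the rail's.
- cap_left_hinge (a point): Centre of the left cap's hinge line (which runs along the rail's y), 49 mm above the bench, 38 mm on the robot's side of the bolt; the knob's centre is 79 mm beyond it and 28 mm above it when shut. Axes as the rail's.
- cap_middle_hinge (a point): Centre of the middle cap's hinge line (which runs along the rail's y), 49 mm above the bench, 38 mm on the robot's side of the bolt; the knob's centre is 79 mm beyond it and 28 mm above it when shut. Axes as the rail's.
- cap_right_hinge (a point): Centre of the right cap's hinge line (which runs along the rail's y), 49 mm above the bench, 38 mm on the robot's side of the bolt; the knob's centre is 79 mm beyond it and 28 mm above it when shut. Axes as the rail's.
- tape_stand: Bystander: red and blue tape dispenser, 110 x 50 mm, 76 mm high, loose; origin at the centre of its underside.
- grease_jar: Bystander: white jar with black lid, 48 mm across, 55 mm high, loose; origin at the centre of its underside.
- wrench: Bystander: steel wrench lying on the bench, about 180 mm long, loose; origin under its middle.

How it is judged:
On the way, in this order (a step that is already met when the one before it is completed fails the run):
1. the slider is at the green mark (value of joint fader between 0.076 and 0.094 m), for 0.3 s.
2. then the left bolt is tapped (contact force between bolt_left and the fingers above 1 N).
3. then the middle bolt is tapped (contact force between bolt_middle and the fingers above 1 N).
4. then the right bolt is tapped (contact force between bolt_right and the fingers above 1 N).
At the end, for the whole second after the job is handed in: The slider is within 9 mm of the green mark; the loose bolt has sunk (over 4 mm) and its cap is open by more than 0.6 rad (34 degrees) with the fingers on it (over 0.2 N); the other two caps are shut (under 0.12 rad); the bystanders are within 30 mm of where they were (all of step 1 and ((value of joint bolt_left above 0.004 m and value of joint cap_left above 0.6 rad and contact force between cap_left and the fingers above 0.2 N and value of joint each of cap_middle, cap_right below 0.12 rad) or (value of joint bolt_middle above 0.004 m and value of joint cap_middle above 0.6 rad and contact force between cap_middle and the fingers above 0.2 N and value of joint each of cap_left, cap_right below 0.12 rad) or (value of joint bolt_right above 0.004 m and value of joint cap_right above 0.6 rad and contact force between cap_right and the fingers above 0.2 N and value of joint each of cap_left, cap_middle below 0.12 rad)) and distance of each of tape_stand, grease_jar, wrench from where it was at the start of the episode below 0.03 m); the arm keeps its last pose, push and grip.
It fails at once if a cap is lifted whose bolt has not been found loose ((value of joint cap_left above 0.35 rad and value of joint bolt_left below 0.003 m) or (value of joint cap_middle above 0.35 rad and value of joint bolt_middle below 0.003 m) or (value of joint cap_right above 0.35 rad and value of joint bolt_right below 0.003 m)).
It fails at once if the tape dispenser, jar or wrench is displaced (distance of any of tape_stand, grease_jar, wrench from where it was at the start of the episode above 0.03 m).
It also fails if it takes over 64 s, if anything falls off the work surface, if the arm or the gripper's body presses on something with over 40 N, if the wrist force passes 120 N, or if a joint passes its speed limit or range.

### The arm

A 6-joint arm with a two-finger parallel gripper is mounted at the origin on the work surface. World frame = base frame: x ahead of the robot, y to its left, z up, the work surface at z = 0. Lengths are in m, angles in rad, forces in N, time in s.
With the tool pointing down it reaches from about 0.275 to 0.875 m from the base axis. Payload 12.5 kg.
Tool frame: the origin (TCP) lies midway between the tips of the shut fingers; the grasp point (between the pads) lies 19 mm behind it (r.grip_depth is the distance from the TCP to the grasp point, in m); z points along the fingers, y is the line along which they close (so a half turn about z gives the same grasp; the last joint's range is limited). The gripper opens to 85 mm and grips with 20 to 120 N. Pads are 22 mm wide; open, the fingers measure 114 mm over their backs; the gripper's body (76 mm by 85 mm) begins 54 mm behind the grasp point. The pads swing forward as they close: fully open they stand 13 mm farther back than shut.
Start: joints at [1.168, 0.351, 1.652, -0, 1.139, -0.085], TCP at [0.172, 0.522, 0.231] pointing down, gripper open.
Joint ranges: [-2.75, 2.75], [-0.79, 2.1], [0.01, 2.65], [-1.57, 4.71], [0.07, 3.14], [-2.87, 2.87]. Speed limits (rad/s): [2.22, 2.22, 2.79, 3.14, 3.14, 3.14].

### API

Orientations are given as a unit quaternion [w, x, y, z].
In Python, from rig import telemetry, viewer, order, r gives the robot as it stands.
- The arm moves only by the shell command python3 -m creep 'ROWS' [FORCE]. ROWS is JSON, a list of rows, each an object with "translation": the shift along the tool's x, y, z each as a share of 0.4 m, from -1 to 1, a list of three; "delta_rot": the turn, a rotation vector about the tool's x, y, z each as a share of 90 degrees, from -1 to 1, a list of three; "hand": the opening in per cent of the stroke, from 0 (shut) to 100 (fully open). In form: [{"translation": [tx, ty, tz], "delta_rot": [wx, wy, wz], "hand": hand}, ...]. A call has 1 to 12 rows; each row is the pose to reach, as a shift and turn from the pose commanded when the call began, along the tool's axes at that moment; what a row does not reach only later rows make up. A row lasts 1/10 s, in which the tool goes at most 50 mm and 8.59 degrees, less where a joint would pass 70% of its speed; a pose out of reach is approached as far as the arm can. A call with a number of a shift or a turn outside -1 to 1 is refused whole. A call with a gripper value outside its range is refused whole. The fingers move at their own pace and stop on an object; FORCE is the grip in N (left out, the last holds). Time passes only in rows, so rows that repeat a pose let the fingers close. It gives the time, the measured TCP pose, the force, the opening and the grip force at its end, in the units of the state.
- telemetry.get_state(): the state, without advancing time (a new reading comes with each control period).
- viewer.read_camera(name): name is "scene" or "top" or "wrist"; returns a dict with "color" (400x640x3 uint8, red, green, blue), "intrinsics" (3x3 intrinsics, pixels), "extrinsics" (4x4, takes a point from camera to world coordinates). Camera axes: x right, y down, z forward; pixel columns grow to the right and rows downward; lengths in m; the calibration is good to about 2 mm. A picture is of the moment at which its call begins. There is no depth.
- order.job_done(): hands the job in; it is judged then, once.
The state is a dict: "t": time; "qpos": joint angles; "joint_vel": joint speeds; "joint_efforts": joint torques, N m; "eef_pos": TCP position; "eef_rot": TCP orientation; "ft_force": force on the tool from outside, world axes, zero at the start; "wrist_torque": the same for the moment, N m; "finger_gap": finger opening in m; "grip_force": force on a finger pad.
Only numpy, scipy, OpenCV 4.12 (cv2) and the standard library are available. Lean on these libraries where they do the work, as an engineer would, in place of code of your own. Each camera call takes 0.05 s, during which the arm holds its last target. There are 200 camera calls.

## Working session

There is one attempt and no reset: what is moved stays moved. The work goes in short steps, Python scripts to look and compute and a shell command to move; the robot and the scene stay as the last step left them, time stands still between calls to the robot, and variables do not carry over. Pictures are saved under pics/ and viewed, at most 10 in all, crops included, and the job is handed in when it is done.

```bash
mkdir -p pics; ls; python3 - <<'E'
from rig import telemetry, viewer
import cv2,numpy as np
s=telemetry.get_state();print({k:np.round(v,3).tolist() for k,v in s.items()})
ims=[]
for n in ("scene","top"):
    c=viewer.read_camera(n);cv2.imwrite(f"pics/{n}0.png",c["color"][:,:,::-1]);np.savez(f"pics/{n}0.npz",**c)
    print(n,c["intrinsics"].round(1).tolist(),c["extrinsics"].round(3).tolist())
E
```

```text
pics
{'t': 0.0, 'qpos': [1.168, 0.351, 1.652, 0.0, 1.139, -0.085], 'joint_vel': [0.0, -0.0, 0.0, -0.001, 0.001, 0.0], 'joint_efforts': [-0.002, -50.609, -29.141, -0.0, 0.005, 0.0], 'eef_pos': [0.172, 0.522, 0.231], 'eef_rot': [-0.0, 0.158, 0.987, -0.001], 'ft_force': [-0.035, -0.93, -0.681], 'wrist_torque': [0.026, 0.04, -0.049], 'grip_force': 0.0, 'finger_gap': 0.086}
scene [[424.1, 0.0, 318.0], [0.0, 424.1, 195.6], [0.0, 0.0, 1.0]] [[-0.48, 0.736, -0.477, 1.195], [0.877, 0.401, -0.265, 0.344], [-0.004, -0.546, -0.838, 1.098], [0.0, 0.0, 0.0, 1.0]]
top [[441.4, 0.0, 316.3], [0.0, 441.4, 206.0], [0.0, 0.0, 1.0]] [[0.026, -0.988, 0.154, 0.445], [-1.0, -0.024, 0.011, 0.017], [-0.008, -0.155, -0.988, 1.147], [0.0, 0.0, 0.0, 1.0]]
```

View pics/scene0.png

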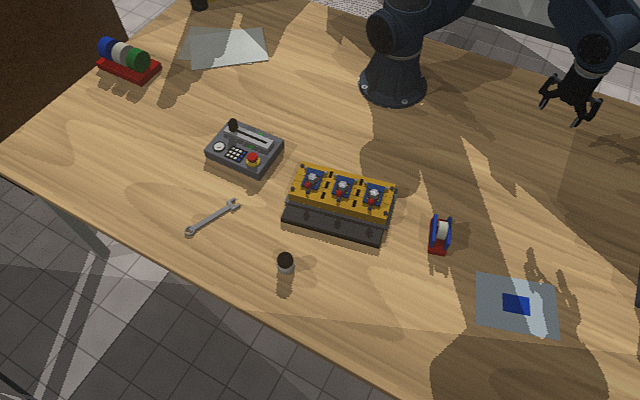

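View pics/top0.png

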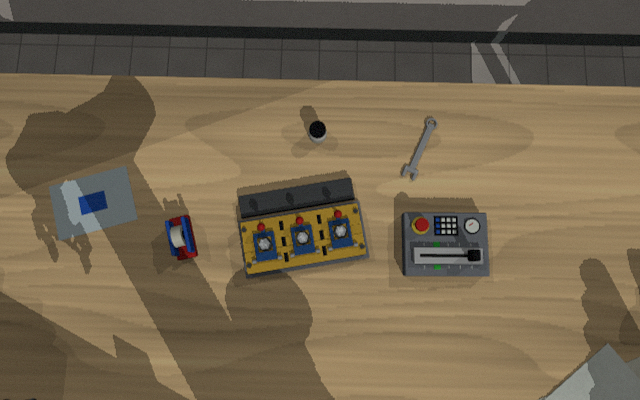

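The scene view shows the pod at about (244,148), with its black grip at (233,124). The rail carries bolts near (313,176), (342,185) and (374,192). The top view shows the grip at (474,255), the green patches at (437,245) and (437,267), the bolts at (264,244), (303,238) and (340,231), and red knobs just above them.

```bash
cat > h.py <<'E'
import cv2,numpy as np
def ray(c,uv):
    d=c["extrinsics"][:3,:3]@np.linalg.inv(c["intrinsics"])@np.array([uv[0],uv[1],1.]);return c["extrinsics"][:3,3],d/np.linalg.norm(d)
def plane(c,uv,z):
    o,d=ray(c,uv);return o+d*(z-o[2])/d[2]
def tri(c1,u1,c2,u2):
    o1,d1=ray(c1,u1);o2,d2=ray(c2,u2)
    s=np.linalg.lstsq(np.c_[d1,-d2],o2-o1,rcond=None)[0];p,q=o1+s[0]*d1,o2+s[1]*d2
    return (p+q)/2,np.linalg.norm(p-q)
def blobs(c,lo,hi,roi,amin=6):
    x0,y0,x1,y1=roi;h=cv2.cvtColor(c["color"][y0:y1,x0:x1],cv2.COLOR_RGB2HSV)
    m=cv2.inRange(h,lo,hi)
    if lo[0]==0 and hi[0]<15: m|=cv2.inRange(h,(170,lo[1],lo[2]),(180,hi[1],hi[2]))
    n,_,st,ce=cv2.connectedComponentsWithStats(m)
    return [(np.round(ce[i]+[x0,y0],1).tolist(),st[i,2:].tolist()) for i in range(1,n) if st[i,4]>=amin]
RED=((0,130,70),(8,255,255));GRN=((45,120,50),(80,255,255));BLK=((0,0,0),(180,255,45));STEEL=((0,0,120),(180,60,255))
E
python3 - <<'E'
from h import *
S=dict(np.load("pics/scene0.npz"));T=dict(np.load("pics/top0.npz"))
R=dict(S=[(285,160,400,215),(200,115,290,185)],T=[(235,205,365,275),(400,210,490,280)])
for n,c in (("S",S),("T",T)):
    print(n,"red",blobs(c,*RED,R[n][0]),"steel",blobs(c,*STEEL,R[n][0]))
    print(n,"green",blobs(c,*GRN,R[n][1],3),"blk",blobs(c,*BLK,R[n][1],20))
a=cv2.resize(S["color"][110:250,195:405],None,fx=3.5,fy=3.5,interpolation=2)[:,:,::-1]
cv2.imwrite("pics/s1.png",a)
E
```

```text
S red [([307.2, 184.8], [6, 7, 33]), ([338.4, 192.9], [6, 7, 35]), ([370.6, 201.3], [6, 7, 34])] steel [([311.8, 176.0], [9, 7, 40]), ([342.2, 183.9], [8, 7, 43]), ([373.8, 191.8], [9, 7, 41])]
S green [([259.8, 133.7], [5, 2, 6]), ([250.2, 146.5], [6, 4, 15])] blk [([239.2, 129.2], [39, 24, 130]), ([238.2, 150.6], [19, 11, 46]), ([233.8, 157.2], [18, 11, 43])]
T red [([337.4, 213.7], [8, 8, 43]), ([299.0, 220.2], [7, 8, 44]), ([260.6, 226.6], [8, 8, 47])] steel [([339.9, 230.4], [9, 9, 57]), ([302.1, 237.0], [9, 9, 62]), ([263.1, 243.9], [10, 8, 50]), ([356.0, 244.5], [3, 2, 6])]
T green [([436.0, 244.0], [7, 5, 35]), ([437.0, 266.5], [7, 4, 28])] blk [([402.9, 244.9], [3, 61, 141]), ([445.8, 225.5], [25, 20, 221]), ([467.0, 227.4], [11, 15, 21]), ([460.4, 255.0], [60, 11, 234])]
```

View pics/s1.png

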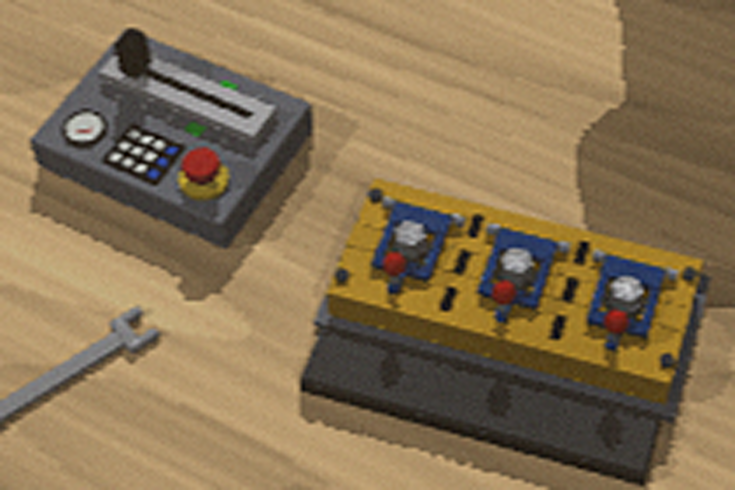

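The enlarged crop shows the grip's top at about (132,38), which is scene pixel (232.7,120.9). The bolts are bright hexagons with the red knobs nearer the camera, and all caps are shut.

```bash
python3 - <<'E'
from h import *
S=dict(np.load("pics/scene0.npz"));T=dict(np.load("pics/top0.npz"))
h=cv2.cvtColor(T["color"],cv2.COLOR_RGB2HSV);m=cv2.inRange(h,*BLK)[235:275,425:490]
m=cv2.morphologyEx(m,cv2.MORPH_OPEN,np.ones((6,6)))
ys,xs=np.nonzero(m);g=[xs.mean()+425,ys.mean()+235];print("grip T",g,np.ptp(xs),np.ptp(ys))
p=lambda n,v:print(n,np.round(v[0],4),round(v[1],4))
p("grip",tri(S,(232.7,121.5),T,g)); print(plane(T,g,.094))
g1,g2=plane(T,(436,244),.054),plane(T,(437,266.5),.054)
p("g1",tri(S,(250.2,146.5),T,(436,244)));p("g2",tri(S,(259.8,133.7),T,(437,266.5)));print(g1,g2)
B=[];K=[]
for n,ks,kt,bs,bt in (("L",(370.6,201.3),(260.6,226.6),(373.8,191.8),(263.1,243.9)),("M",(338.4,192.9),(299,220.2),(342.2,183.9),(302.1,237)),("R",(307.2,184.8),(337.4,213.7),(311.8,176),(339.9,230.4))):
    p("k"+n,tri(S,ks,T,kt));p("b"+n,tri(S,bs,T,bt));print(plane(T,kt,.077),plane(T,bt,.068))
from rig import telemetry
from scipy.spatial.transform import Rotation as R
q=telemetry.get_state()["eef_rot"];print(R.from_quat(np.r_[q[1:],q[0]]).as_matrix().round(3))
E
```

```text
grip T [np.float64(474.5), np.float64(255.92307692307693)] 11 10
grip [ 0.5004 -0.3521  0.0863] 0.0018
[ 0.4996706  -0.34860668  0.094     ]
g1 [ 0.5301 -0.2733  0.0383] 0.0012
g2 [ 0.4739 -0.2727  0.0445] 0.0001
[ 0.52861736 -0.26858177  0.054     ] [ 0.47360066 -0.27014737  0.054     ]
kL [0.5587 0.1629 0.0772] 0.0013
bL [0.5176 0.1558 0.0667] 0.0022
[0.5584463 0.1634973 0.077    ] [0.51709631 0.15668803 0.068     ]
kM [0.5768 0.0695 0.0771] 0.0018
bM [0.5367 0.0615 0.0663] 0.001
[0.57649546 0.07035156 0.077     ] [0.53638084 0.06188924 0.068     ]
kR [ 0.5952 -0.0237  0.0768] 0.0014
bR [ 0.5552 -0.0309  0.0673] 0.0012
[ 0.59484934 -0.02308792  0.077     ] [ 0.55492087 -0.03031445  0.068     ]
[[-0.95   0.312 -0.   ]
 [ 0.312  0.95  -0.001]
 [ 0.    -0.001 -1.   ]]
```

```bash
python3 -m creep '[{"translation":[-0.61,-0.75,0],"delta_rot":[0,0,-0.2022],"hand":60},{"translation":[-0.61,-0.75,0],"delta_rot":[0,0,-0.2022],"hand":60},{"translation":[-0.61,-0.75,0],"delta_rot":[0,0,-0.2022],"hand":60},{"translation":[-0.61,-0.75,0],"delta_rot":[0,0,-0.2022],"hand":60},{"translation":[-0.61,-0.75,0],"delta_rot":[0,0,-0.2022],"hand":60},{"translation":[-0.61,-0.75,0],"delta_rot":[0,0,-0.2022],"hand":60},{"translation":[-0.61,-0.75,0],"delta_rot":[0,0,-0.2022],"hand":60},{"translation":[-0.61,-0.75,0],"delta_rot":[0,0,-0.2022],"hand":60},{"translation":[-0.61,-0.75,0],"delta_rot":[0,0,-0.2022],"hand":60},{"translation":[-0.61,-0.75,0],"delta_rot":[0,0,-0.2022],"hand":60},{"translation":[-0.61,-0.75,0],"delta_rot":[0,0,-0.2022],"hand":60}]'
```

```text
t: 1.2
eef_pos: [0.3096, 0.1619, 0.2312]
eef_rot: [-0.0, -0.0, 1.0, 0.0]
ft_force: [-0.2, -0.3, -0.3]
finger_gap: 0.0513
grip_force: 0.0
```

```bash
python3 -m creep '[{"translation":[-0.475,-1,0],"delta_rot":[0,0,0],"hand":60},{"translation":[-0.475,-1,0],"delta_rot":[0,0,0],"hand":60},{"translation":[-0.475,-1,0],"delta_rot":[0,0,0],"hand":60},{"translation":[-0.475,-1,0],"delta_rot":[0,0,0],"hand":60},{"translation":[-0.475,-1,0],"delta_rot":[0,0,0],"hand":60},{"translation":[-0.475,-1,0],"delta_rot":[0,0,0],"hand":60},{"translation":[-0.475,-1,0],"delta_rot":[0,0,0],"hand":60},{"translation":[-0.475,-1,0],"delta_rot":[0,0,0],"hand":60},{"translation":[-0.475,-1,0],"delta_rot":[0,0,0],"hand":60},{"translation":[-0.475,-1,0],"delta_rot":[0,0,0],"hand":60},{"translation":[-0.475,-1,0],"delta_rot":[0,0,0],"hand":60}]'
python3 -m creep '[{"translation":[0,-0.275,0],"delta_rot":[0,0,0],"hand":60},{"translation":[0,-0.275,0],"delta_rot":[0,0,0],"hand":60},{"translation":[0,-0.275,0.15],"delta_rot":[0,0,0],"hand":60},{"translation":[0,-0.275,0.15],"delta_rot":[0,0,0],"hand":60},{"translation":[0,-0.275,0.15],"delta_rot":[0,0,0],"hand":60},{"translation":[0,-0.275,0.15],"delta_rot":[0,0,0],"hand":60}]'
python3 - <<'E'
from rig import viewer
import cv2,numpy as np
c=viewer.read_camera("wrist");cv2.imwrite("pics/w1.png",c["color"][:,:,::-1]);np.savez("pics/w1.npz",**c)
E
```

```text
t: 2.3
eef_pos: [0.5003, -0.2377, 0.2304]
eef_rot: [-0.001, -0.0, 1.0, 0.0]
ft_force: [-1.5, 1.1, 0.5]
finger_gap: 0.0511
grip_force: 0.0
t: 2.9
eef_pos: [0.5006, -0.3474, 0.1728]
eef_rot: [0.0, -0.001, 1.0, -0.0]
ft_force: [0.8, -0.4, 0.8]
finger_gap: 0.0512
grip_force: 0.0
```

View pics/w1.png

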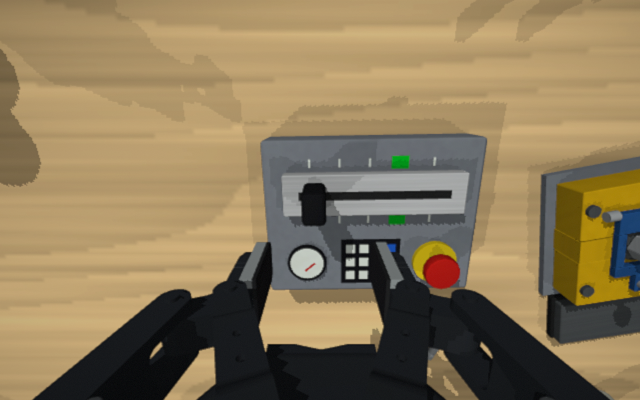

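The wrist view shows the grip at about cols 302–326, rows 184–224, between the fingers' closing lines. The green patches are at (400,161) and (397,219).

```bash
python3 - <<'E'
from h import *
c=dict(np.load("pics/w1.npz"));T=dict(np.load("pics/top0.npz"))
print(c["extrinsics"].round(3).tolist())
print(blobs(c,*GRN,(250,130,490,290)))
h=cv2.cvtColor(c["color"],cv2.COLOR_RGB2HSV);m=cv2.inRange(h,*BLK)[175:235,285:345];m=cv2.morphologyEx(m,cv2.MORPH_OPEN,np.ones((12,12)))
x,y,w,hh=cv2.boundingRect(m);x+=285;y+=175;print(x,y,w,hh)
for v in (y,y+hh/2,y+hh):print(plane(c,(x+w/2,v),.092).round(4))
for u in (x,x+w):print(plane(c,(u,y+hh*.7),.092).round(4))
for g,t in (((400,161),(436,244)),((397,219.5),(437,266.5))):print(plane(c,g,.041).round(4))
print(tri(c,(400,161),T,(437,266.5)),tri(c,(397,219.5),T,(436,244)))
for b in ((285,200),(285,212)): pass
E
```

```text
[[-0.001, 0.955, 0.297, 0.424], [1.0, 0.001, -0.0, -0.347], [-0.001, 0.297, -0.955, 0.317], [0.0, 0.0, 0.0, 1.0]]
[([399.9, 162.0], [19, 13, 227]), ([396.3, 219.1], [17, 10, 148])]
303 185 24 41
[ 0.4831 -0.3519  0.092 ]
[ 0.4999 -0.352   0.092 ]
[ 0.5175 -0.3521  0.092 ]
[ 0.5068 -0.3616  0.092 ]
[ 0.5068 -0.3424  0.092 ]
[ 0.4732 -0.2736  0.041 ]
[ 0.5316 -0.2719  0.041 ]
(array([ 0.4736331 , -0.27358027,  0.04053699]), np.float64(0.0006594365707175666)) (array([ 0.53020127, -0.2720036 ,  0.0426329 ]), np.float64(0.0016669148670034122))
```

```bash
python3 -m creep '[{"translation":[0,-0.011,0.1],"delta_rot":[0,0,0],"hand":60},{"translation":[0,-0.011,0.2],"delta_rot":[0,0,0],"hand":60},{"translation":[0,-0.011,0.26],"delta_rot":[0,0,0],"hand":60},{"translation":[0,-0.011,0.26],"delta_rot":[0,0,0],"hand":60},{"translation":[0,-0.011,0.26],"delta_rot":[0,0,0],"hand":0},{"translation":[0,-0.011,0.26],"delta_rot":[0,0,0],"hand":0},{"translation":[0,-0.011,0.26],"delta_rot":[0,0,0],"hand":0},{"translation":[0,-0.011,0.26],"delta_rot":[0,0,0],"hand":0}]' 20
```

```text
t: 3.75
eef_pos: [0.5009, -0.3538, 0.0698]
eef_rot: [0.002, -0.0, 1.0, -0.001]
ft_force: [0.4, 1.1, 6.6]
finger_gap: 0.02
grip_force: 23.6
```

```bash
python3 -m creep '[{"translation":[0,0.05,0],"delta_rot":[0,0,0],"hand":0},{"translation":[0,0.1,0],"delta_rot":[0,0,0],"hand":0},{"translation":[0,0.15,0],"delta_rot":[0,0,0],"hand":0},{"translation":[0,0.2,0],"delta_rot":[0,0,0],"hand":0},{"translation":[0,0.2,0],"delta_rot":[0,0,0],"hand":0},{"translation":[0,0.2,0],"delta_rot":[0,0,0],"hand":0},{"translation":[0,0.2,0],"delta_rot":[0,0,0],"hand":0}]'
```

```text
t: 4.45
eef_pos: [0.4997, -0.2734, 0.0698]
eef_rot: [0.0, -0.0, 1.0, -0.001]
ft_force: [-9.5, 2.0, 14.3]
finger_gap: 0.0195
grip_force: 24.4
```

```bash
python3 -m creep '[{"translation":[0,0.2,0],"delta_rot":[0,0,0],"hand":60},{"translation":[0,0,0],"delta_rot":[0,0,0],"hand":60},{"translation":[0,0,0],"delta_rot":[0,0,0],"hand":60},{"translation":[0,0,-0.1],"delta_rot":[0,0,0],"hand":60},{"translation":[0,0,-0.2],"delta_rot":[0,0,0],"hand":60},{"translation":[0.1,0,-0.25],"delta_rot":[0,0,0],"hand":60},{"translation":[0.1,0,-0.25],"delta_rot":[0,0,0],"hand":60}]' --help 2>&1 | head -3; python3 -c "
from rig import telemetry;s=telemetry.get_state();print(s['t'],s['eef_pos'])"
```

```text
invalid input: not JSON, or not a number
4.45 [ 0.49965028 -0.27336571  0.0697851 ]
```

That call was refused, which was lucky because its first row held a wrong shift. Here is the corrected version.

```bash
python3 -m creep '[{"translation":[0,0,0],"delta_rot":[0,0,0],"hand":60},{"translation":[0,0,0],"delta_rot":[0,0,0],"hand":60},{"translation":[0,0,0],"delta_rot":[0,0,0],"hand":60},{"translation":[0,0,0],"delta_rot":[0,0,0],"hand":60},{"translation":[0,0,-0.1],"delta_rot":[0,0,0],"hand":60},{"translation":[0,0,-0.2],"delta_rot":[0,0,0],"hand":60},{"translation":[0,0,-0.3],"delta_rot":[0,0,0],"hand":60},{"translation":[0,0,-0.3],"delta_rot":[0,0,0],"hand":60}]'
python3 - <<'E'
from rig import viewer
from h import *
c=viewer.read_camera("wrist");cv2.imwrite("pics/w2.png",c["color"][:,:,::-1]);np.savez("pics/w2.npz",**c)
print(blobs(c,*GRN,(100,50,600,300)))
h=cv2.cvtColor(c["color"],cv2.COLOR_RGB2HSV);m=cv2.inRange(h,*BLK)[120:235,270:370];m=cv2.morphologyEx(m,cv2.MORPH_OPEN,np.ones((12,12)))
x,y,w,hh=cv2.boundingRect(m);x+=270;y+=120;print(x,y,w,hh,plane(c,(x+w/2,y+hh/2),.092))
E
```

```text
t: 5.25
eef_pos: [0.5019, -0.2745, 0.1926]
eef_rot: [0.004, 0.0, 1.0, -0.002]
ft_force: [-0.1, -0.8, -0.2]
finger_gap: 0.0515
grip_force: 0.0
[([322.4, 155.5], [17, 12, 194]), ([323.0, 213.5], [15, 2, 30])]
314 176 22 38 [ 0.49894782 -0.27134655  0.092     ]
```

View pics/w2.png

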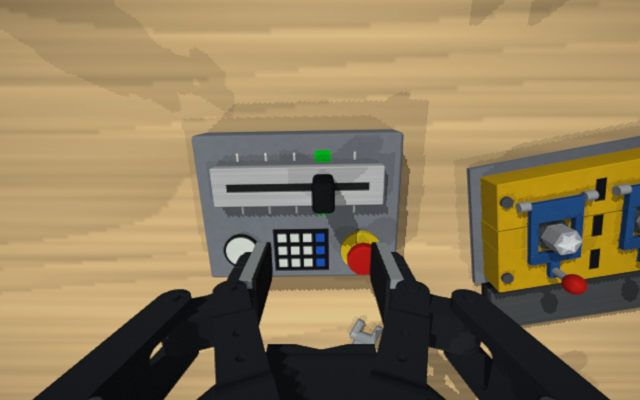

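The slider is on the mark: the grip at (325,195) lines up with the green patch at (322,155). Next is the left bolt.

```bash
python3 -m creep '[{"translation":[0,1,0],"delta_rot":[0,0,-0.1265],"hand":0},{"translation":[0,1,0],"delta_rot":[0,0,-0.1265],"hand":0},{"translation":[0,1,0],"delta_rot":[0,0,-0.1265],"hand":0},{"translation":[0,1,0],"delta_rot":[0,0,-0.1265],"hand":0},{"translation":[0,1,0],"delta_rot":[0,0,-0.1265],"hand":0},{"translation":[0,1,0],"delta_rot":[0,0,-0.1265],"hand":0},{"translation":[0,1,0],"delta_rot":[0,0,-0.1265],"hand":0},{"translation":[0,1,0],"delta_rot":[0,0,-0.1265],"hand":0},{"translation":[0,1,0],"delta_rot":[0,0,-0.1265],"hand":0},{"translation":[0,1,0],"delta_rot":[0,0,-0.1265],"hand":0},{"translation":[0,1,0],"delta_rot":[0,0,-0.1265],"hand":0}]'
python3 - <<'E'
from rig import viewer,telemetry
from scipy.spatial.transform import Rotation as R
from h import *
c=viewer.read_camera("wrist");cv2.imwrite("pics/w3.png",c["color"][:,:,::-1]);np.savez("pics/w3.npz",**c)
for n,col,z,a in (("red",RED,.077,60),("steel",STEEL,.068,150)):
  for b in blobs(c,*col,(0,60,640,330),a):print(n,b,plane(c,b[0],z).round(4))
s=telemetry.get_state();q=s["eef_rot"];M=R.from_quat(np.r_[q[1:],q[0]]).as_matrix();print(s["eef_pos"],M.round(3))
for t in ([.5173,.1563],[.5365,.0617],[.555,-.0306]):print(((M.T@(np.r_[t,.1]-s["eef_pos"]))/.4).round(4))
E
```

```text
t: 6.4
eef_pos: [0.4996, 0.1259, 0.1866]
eef_rot: [-0.001, -0.099, 0.995, -0.0]
ft_force: [-0.1, -0.1, 0.3]
finger_gap: -0.0001
grip_force: 0.0
red ([514.8, 227.6], [62, 93, 1748]) [0.4942 0.3066 0.077 ]
red ([145.7, 262.2], [22, 21, 378]) [ 0.5967 -0.0247  0.077 ]
red ([246.2, 262.4], [21, 21, 347]) [0.5781 0.0692 0.077 ]
red ([352.5, 261.9], [9, 19, 98]) [0.5577 0.1685 0.077 ]
steel ([112.9, 135.2], [25, 11, 184]) [ 0.4834 -0.0606  0.068 ]
steel ([144.6, 215.3], [30, 30, 621]) [ 0.553  -0.0319  0.068 ]
steel ([245.6, 215.7], [29, 30, 614]) [0.5348 0.0611 0.068 ]
steel ([346.0, 215.7], [29, 30, 663]) [0.5163 0.1535 0.068 ]
steel ([311.6, 258.8], [13, 41, 396]) [0.567  0.1303 0.068 ]
steel ([329.6, 259.5], [12, 43, 400]) [0.5643 0.1478 0.068 ]
steel ([560.3, 272.6], [31, 32, 752]) [0.5335 0.3766 0.068 ]
steel ([15.3, 304.6], [39, 53, 828]) [ 0.6792 -0.1607  0.068 ]
steel ([615.0, 310.0], [54, 42, 1980]) [0.5635 0.4514 0.068 ]
[0.49975959 0.12560961 0.18678041] [[-0.981 -0.196 -0.001]
 [-0.196  0.981 -0.   ]
 [ 0.001 -0.    -1.   ]]
[-0.0582  0.0667  0.2169]
[-0.059  -0.1746  0.2169]
[-0.0592 -0.41    0.2169]
```

View pics/w3.png

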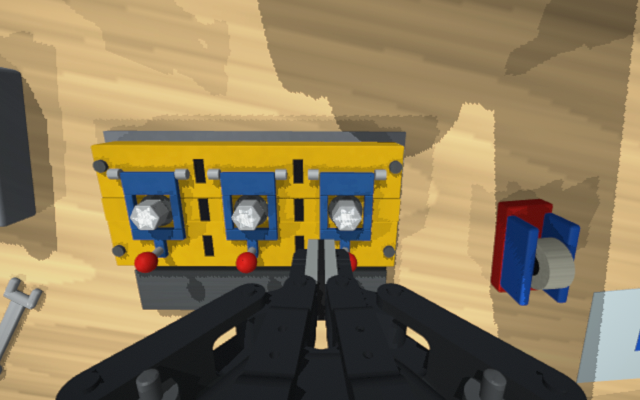

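The wrist view shows all three bolts at (145,215), (246,216) and (346,216), the red knobs below them, and the shut fingers over the left cap. I'll tap the left bolt.

```bash
python3 -m creep '[{"translation":[-0.058,0.065,0.1],"delta_rot":[0,0,0],"hand":0},{"translation":[-0.058,0.065,0.2],"delta_rot":[0,0,0],"hand":0},{"translation":[-0.058,0.065,0.26],"delta_rot":[0,0,0],"hand":0},{"translation":[-0.058,0.065,0.28],"delta_rot":[0,0,0],"hand":0},{"translation":[-0.058,0.065,0.295],"delta_rot":[0,0,0],"hand":0},{"translation":[-0.058,0.065,0.302],"delta_rot":[0,0,0],"hand":0},{"translation":[-0.058,0.065,0.302],"delta_rot":[0,0,0],"hand":0}]'
```

```text
t: 7.15
eef_pos: [0.5181, 0.1566, 0.0674]
eef_rot: [0.001, -0.099, 0.995, 0.0]
ft_force: [0.3, -0.1, 0.1]
finger_gap: -0.0002
grip_force: 0.0
```

```bash
python3 -m creep '[{"translation":[0,0,0.006],"delta_rot":[0,0,0],"hand":0},{"translation":[0,0,0.012],"delta_rot":[0,0,0],"hand":0},{"translation":[0,0,0.012],"delta_rot":[0,0,0],"hand":0}]'
```

```text
t: 7.45
eef_pos: [0.5179, 0.1569, 0.062]
eef_rot: [0.001, -0.099, 0.995, 0.0]
ft_force: [1.0, -0.4, 1.6]
finger_gap: 0.0003
grip_force: 0.8
```

```bash
python3 -m creep '[{"translation":[0,0,0.006],"delta_rot":[0,0,0],"hand":0},{"translation":[0,0,0.006],"delta_rot":[0,0,0],"hand":0},{"translation":[0,0,0.006],"delta_rot":[0,0,0],"hand":0}]';python3 -m creep '[{"translation":[0,0,0.006],"delta_rot":[0,0,0],"hand":0},{"translation":[0,0,0.006],"delta_rot":[0,0,0],"hand":0}]'
```

```text
t: 7.75
eef_pos: [0.5181, 0.157, 0.0608]
eef_rot: [0.001, -0.099, 0.995, 0.0]
ft_force: [-3.8, -2.6, 19.8]
finger_gap: 0.0004
grip_force: 9.9
t: 7.95
eef_pos: [0.5182, 0.1571, 0.0604]
eef_rot: [0.001, -0.099, 0.995, 0.0]
ft_force: [-13.8, -4.6, 46.9]
finger_gap: -0.0003
grip_force: 23.6
```

```bash
python3 -m creep '[{"translation":[0,0,-0.1],"delta_rot":[0,0,0],"hand":0},{"translation":[0,0,-0.12],"delta_rot":[0,0,0],"hand":0},{"translation":[0,-0.12,-0.12],"delta_rot":[0,0,0],"hand":0},{"translation":[0,-0.24,-0.12],"delta_rot":[0,0,0],"hand":0},{"translation":[0,-0.24,-0.1],"delta_rot":[0,0,0],"hand":0},{"translation":[0,-0.24,-0.05],"delta_rot":[0,0,0],"hand":0},{"translation":[0,-0.24,-0.03],"delta_rot":[0,0,0],"hand":0},{"translation":[0,-0.24,-0.025],"delta_rot":[0,0,0],"hand":0},{"translation":[0,-0.24,-0.025],"delta_rot":[0,0,0],"hand":0}]';python3 -m creep '[{"translation":[0,0,0.006],"delta_rot":[0,0,0],"hand":0},{"translation":[0,0,0.006],"delta_rot":[0,0,0],"hand":0}]'
```

```text
t: 8.85
eef_pos: [0.5355, 0.0628, 0.0674]
eef_rot: [-0.001, -0.1, 0.995, -0.0]
ft_force: [-8.2, -5.1, 14.1]
finger_gap: 0.0001
grip_force: 6.9
t: 9.05
eef_pos: [0.5357, 0.0628, 0.0671]
eef_rot: [-0.001, -0.1, 0.995, -0.0]
ft_force: [-18.3, -6.9, 42.4]
finger_gap: 0.0002
grip_force: 21.0
```

The middle bolt holds at z = 0.067 under 42 N. The left one went down to 0.0605, so the left is the loose one. Now the right.

```bash
python3 -m creep '[{"translation":[0,0,-0.08],"delta_rot":[0,0,0],"hand":0},{"translation":[0,0,-0.1],"delta_rot":[0,0,0],"hand":0},{"translation":[0,-0.12,-0.1],"delta_rot":[0,0,0],"hand":0},{"translation":[0,-0.235,-0.1],"delta_rot":[0,0,0],"hand":0},{"translation":[0,-0.235,-0.08],"delta_rot":[0,0,0],"hand":0},{"translation":[0,-0.235,-0.03],"delta_rot":[0,0,0],"hand":0},{"translation":[0,-0.235,-0.01],"delta_rot":[0,0,0],"hand":0},{"translation":[0,-0.235,-0.006],"delta_rot":[0,0,0],"hand":0},{"translation":[0,-0.235,-0.003],"delta_rot":[0,0,0],"hand":0},{"translation":[0,-0.235,-0.003],"delta_rot":[0,0,0],"hand":0}]';python3 -m creep '[{"translation":[0,0,0.002],"delta_rot":[0,0,0],"hand":0},{"translation":[0,0,0.002],"delta_rot":[0,0,0],"hand":0}]'
```

```text
t: 10.05
eef_pos: [0.5541, -0.0288, 0.0673]
eef_rot: [-0.001, -0.1, 0.995, -0.0]
ft_force: [-13.0, -2.6, 27.0]
finger_gap: -0.0002
grip_force: 13.8
t: 10.25
eef_pos: [0.5542, -0.0288, 0.0672]
eef_rot: [-0.001, -0.1, 0.995, -0.0]
ft_force: [-17.0, -2.0, 36.8]
finger_gap: 0.0001
grip_force: 18.2
```

```bash
python3 -m creep '[{"translation":[0,0,-0.1],"delta_rot":[0,0,0],"hand":0},{"translation":[0,0,-0.2],"delta_rot":[0,0,0],"hand":50},{"translation":[-0.1035,0.12,-0.25],"delta_rot":[0,0,0],"hand":50},{"translation":[-0.1035,0.24,-0.25],"delta_rot":[0,0,0],"hand":50},{"translation":[-0.1035,0.36,-0.25],"delta_rot":[0,0,0],"hand":50},{"translation":[-0.1035,0.47,-0.25],"delta_rot":[0,0,0],"hand":50},{"translation":[-0.1035,0.47,-0.2],"delta_rot":[0,0,0],"hand":50},{"translation":[-0.1035,0.47,-0.15],"delta_rot":[0,0,0],"hand":50},{"translation":[-0.1035,0.47,-0.15],"delta_rot":[0,0,0],"hand":50}]'
python3 - <<'E'
from rig import viewer
from h import *
im=[]
for n in ("wrist","scene"):
  c=viewer.read_camera(n);np.savez(f"pics/{n}4.npz",**c);im.append(c["color"])
  roi=(200,150,450,330) if n=="wrist" else (285,160,400,225)
  for b in blobs(c,*RED,roi,15):print(n,b,plane(c,b[0],.077).round(4))
  for b in blobs(c,*STEEL,roi,25):print(n,b,plane(c,b[0],.061).round(4))
a=np.hstack([im[0][100:400,140:540],cv2.resize(im[1][130:230,270:403],(400,300))]);cv2.imwrite("pics/m4.png",a[:,:,::-1])
E
```

```text
t: 11.15
eef_pos: [0.5565, 0.164, 0.1224]
eef_rot: [-0.002, -0.1, 0.995, -0.0]
ft_force: [-0.3, -0.1, -0.4]
finger_gap: 0.0426
grip_force: 0.0
wrist ([317.8, 227.1], [28, 29, 637]) [0.5594 0.1627 0.077 ]
wrist ([318.1, 163.8], [39, 30, 948]) [0.5193 0.1548 0.061 ]
wrist ([262.6, 261.2], [24, 43, 428]) [0.6021 0.1277 0.061 ]
wrist ([378.8, 261.7], [24, 45, 454]) [0.5848 0.2156 0.061 ]
scene ([307.2, 184.8], [6, 7, 33]) [ 0.5955 -0.0243  0.077 ]
scene ([338.3, 193.0], [7, 7, 36]) [0.5776 0.0686 0.077 ]
scene ([370.6, 201.3], [6, 7, 34]) [0.5588 0.1623 0.077 ]
scene ([312.0, 176.1], [9, 7, 43]) [ 0.5516 -0.0331  0.061 ]
scene ([342.0, 184.0], [8, 7, 41]) [0.5342 0.0593 0.061 ]
scene ([373.5, 193.2], [10, 7, 44]) [0.5193 0.1551 0.061 ]
```

View pics/m4.png

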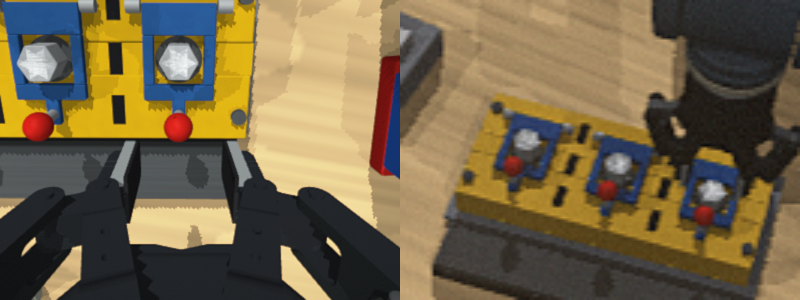

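The left bolt stands visibly lower, at scene pixel (373.5,193.2) against 191.8 before. Its knob at wrist pixel (318,227) is centred between the fingers.

```bash
python3 -m creep '[{"translation":[-0.0055,-0.0045,0.08],"delta_rot":[0,0,0],"hand":50},{"translation":[-0.0055,-0.0045,0.14],"delta_rot":[0,0,0],"hand":50},{"translation":[-0.0055,-0.0045,0.157],"delta_rot":[0,0,0],"hand":50},{"translation":[-0.0055,-0.0045,0.157],"delta_rot":[0,0,0],"hand":50},{"translation":[-0.0055,-0.0045,0.157],"delta_rot":[0,0,0],"hand":0},{"translation":[-0.0055,-0.0045,0.157],"delta_rot":[0,0,0],"hand":0},{"translation":[-0.0055,-0.0045,0.157],"delta_rot":[0,0,0],"hand":0},{"translation":[-0.0055,-0.0045,0.157],"delta_rot":[0,0,0],"hand":0}]' 30
```

```text
t: 12.05
eef_pos: [0.5617, 0.1629, 0.0639]
eef_rot: [0.001, -0.099, 0.995, 0.001]
ft_force: [-1.9, 7.9, 4.1]
finger_gap: 0.0177
grip_force: 29.2
```

The 17.7 mm gap and the raised TCP suggest the pads caught the ball above its equator. I'll reseat lower.

```bash
python3 -m creep '[{"translation":[0,0,0],"delta_rot":[0,0,0],"hand":45},{"translation":[0,0,0],"delta_rot":[0,0,0],"hand":45},{"translation":[0,0,0],"delta_rot":[0,0,0],"hand":45}]'; python3 -m creep '[{"translation":[0,0,0.013],"delta_rot":[0,0,0],"hand":45},{"translation":[0,0,0.013],"delta_rot":[0,0,0],"hand":45},{"translation":[0,0,0.013],"delta_rot":[0,0,0],"hand":0},{"translation":[0,0,0.013],"delta_rot":[0,0,0],"hand":0},{"translation":[0,0,0.013],"delta_rot":[0,0,0],"hand":0},{"translation":[0,0,0.013],"delta_rot":[0,0,0],"hand":0}]' 30
```

```text
t: 12.35
eef_pos: [0.5612, 0.1616, 0.0626]
eef_rot: [0.0, -0.099, 0.995, -0.0]
ft_force: [0.6, 0.5, 1.3]
finger_gap: 0.0388
grip_force: 0.0
t: 12.95
eef_pos: [0.5607, 0.1627, 0.0569]
eef_rot: [-0.0, -0.099, 0.995, 0.001]
ft_force: [-1.5, 7.4, 0.5]
finger_gap: 0.0178
grip_force: 29.2
```

```bash
python3 -m creep '[{"translation":[0.011,0,-0.025],"delta_rot":[0,0,0],"hand":0},{"translation":[0.025,0,-0.049],"delta_rot":[0,0,0],"hand":0},{"translation":[0.042,0,-0.07],"delta_rot":[0,0,0],"hand":0},{"translation":[0.0615,0,-0.089],"delta_rot":[0,0,0],"hand":0},{"translation":[0.0835,0,-0.106],"delta_rot":[0,0,0],"hand":0},{"translation":[0.107,0,-0.119],"delta_rot":[0,0,0],"hand":0},{"translation":[0.121,0,-0.125],"delta_rot":[0,0,0],"hand":0},{"translation":[0.121,0,-0.125],"delta_rot":[0,0,0],"hand":0},{"translation":[0.121,0,-0.125],"delta_rot":[0,0,0],"hand":0},{"translation":[0.121,0,-0.125],"delta_rot":[0,0,0],"hand":0}]'
python3 - <<'E'
from rig import viewer
from h import *
im=[];C={}
for n in ("wrist","scene","top"):
  c=viewer.read_camera(n);C[n]=c;im.append(c["color"])
for n,roi in (("scene",(285,160,400,225)),("top",(235,195,365,285)),("wrist",(200,100,450,330))):
  print(n,blobs(C[n],*RED,roi,6),blobs(C[n],*GRN,(390,210,490,280) if n=="top" else (200,115,290,185),3))
a=np.hstack([im[0][100:400,140:540],cv2.resize(im[1][130:230,270:403],(400,300))]);cv2.imwrite("pics/m5.png",a[:,:,::-1])
E
```

```text
t: 13.95
eef_pos: [0.5137, 0.1534, 0.1072]
eef_rot: [0.001, -0.099, 0.995, 0.001]
ft_force: [0.2, 8.6, 0.3]
finger_gap: 0.0179
grip_force: 29.4
scene [([376.1, 178.6], [6, 7, 32]), ([307.3, 184.9], [6, 7, 34]), ([338.3, 193.0], [7, 7, 36])] [([259.8, 133.7], [5, 2, 6]), ([250.2, 146.5], [6, 4, 15])]
top [([337.3, 213.8], [8, 8, 44]), ([299.1, 220.2], [7, 8, 46])] [([436.1, 243.9], [7, 5, 34]), ([437.0, 266.5], [7, 4, 28])]
wrist [([321.2, 275.8], [39, 43, 1379])] []
```

View pics/m5.png

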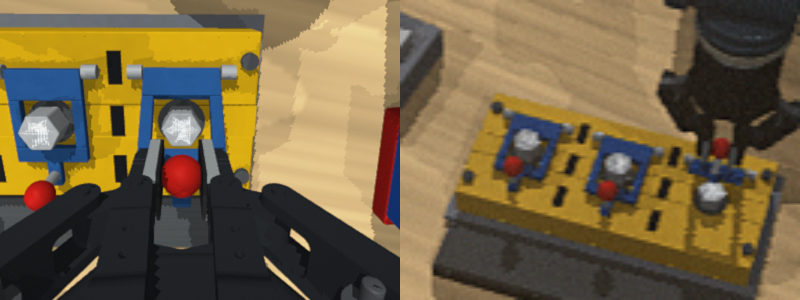

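The left cap is up by about 45–50°, its knob held between the fingers at crop position (182,177). The bolt beneath is sunk and the other two caps are shut, so I'm handing in.

```bash
python3 -c "
from rig import order;print(order.job_done())"
```

```text
the job is handed in; nothing more can be done
None
```

I handed the job in with every step carried out, but the judge gave no verdict: the slider is at the green mark, all three bolts were tapped from left to right, and the left bolt was the loose one and sank, so its cap is held open at about 45–50°.

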